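# Lift the garlic bulb with tongs and hold it over the plate

## Task

Take the kitchen tongs out of their holder, close them on the roasted garlic bulb in the blue dish, lift it out and carry it to the white plate. Finish while still holding it in the tongs, lifted about 10 cm clear above the middle of the plate: do not put it down. Only the tongs may touch the bulb, and leave the lemon, tomato, mug and tub where they are.

Things in the scene. Friction and masses are not known exactly. Their poses are not given: they have to be found in the camera images.
- tongs: Sprung kitchen tongs, 139 mm tall, 100 g, upright in the holder on their tips. Origin midway between the tips, 1 mm below their lower ends; z up to the hinge (black barrel 132 mm above the origin); the arms close along y. Steel arms 16 mm wide; red tips 20 mm wide (x), 5 mm thick (y), reaching from 1 to 32 mm above the origin, inner faces 90 mm apart when open
- tongs_grip (a point): Where to grip the tongs, squeezing along y (axes as the tongs'): on their centre line, 95 mm above the tongs' origin, 44 mm below the top. Here each arm has a black grip plate 20 mm wide, 38 mm tall; they are 52 mm apart over the outside when open, leaning 6 degrees outwards to the bottom. The spring pushes out with about 3 N a side when open, up to 10 N when closed
- tongs_left (a joint): How far each arm has swung in (both alike): 0 open, about 0.16 rad when closed on the garlic, at most 0.21. The tips close about 3.2 mm for each mm that the grips are squeezed: with the grips held at about 48 mm the tongs can be carried with the tips about 77 mm apart; the tips meet the garlic with the grips at about 40 mm
- garlic: Whitish garlic bulb, round, 53 mm wide and 53 mm tall, about 30 g, upright with its point up in the blue dish, near its middle. Origin at the centre of its underside, z up; widest about 20 mm above the origin
- dish: Round blue baking dish, 172 mm across and 18 mm high, flat inside to 70 mm from its centre, fixed. Origin at the centre of its underside; the inner floor is 5 mm above it
- plate: Round white plate of the same shape and size as the dish, empty, fixed. Origin at the centre of its underside; inner floor 5 mm above it
- holder: Steel tongs holder, an open narrow box 40 mm (x) by 122 mm (y), 55 mm high, on a foot of 64 x 140 mm, fixed. Origin at the centre of its underside; its inner floor is 8 mm above it; the tongs stand in it, their y along its y
- lemon: Yellow lemon behind the work, 78 x 55 x 56 mm, a bystander. Origin at its underside
- tomato: Red tomato behind the work, 75 mm wide, 79 mm tall, a bystander. Origin at its underside
- mug: White mug to the right, 78 mm across, 97 mm tall, a bystander. Origin at its underside
- tub: White and green plastic tub behind the work, 72 mm wide, 71 mm tall, a bystander. Origin at its underside
There are look-alikes about, which are no part of the job. Leave any pink or purple look-alike of the tongs alone.

How it is judged (in metres and radians):
On the way, in this order (a step that is already met when the one before it is completed fails the run):
1. the tongs are held in the gripper, lifted clear of the holder (z of tongs in the frame of holder above 0.06 m and contact force between the fingers and tongs above 0.3 N), for 0.2 s.
2. the garlic is lifted from the dish by the tongs (z of garlic in the frame of dish above 0.03 m and contact force between tongs and garlic above 0.1 N), for 0.2 s.
At the end, for the whole second after the job is handed in: The garlic hangs still in the closed tongs, which the gripper holds roughly upright (within 0.6 rad); its underside is 50 to 200 mm above the plate's underside and within 50 mm sideways of the plate's centre (z of garlic in the frame of plate between 0.05 and 0.2 m and horizontal distance between garlic and plate below 0.05 m and contact force between tongs and garlic above 0.1 N and contact force between the fingers and tongs above 0.3 N and value of joint tongs_left above 0.1 rad and angle between tongs's own z axis and vertical below 0.6 rad and linear speed of garlic below 0.03 m/s); the arm keeps its last pose, push and grip.
It fails at once if the gripper or arm touches the garlic (contact force between any of the fingers, the arm and garlic above 0.3 N).
It fails at once if a bystander is moved more than 25 mm (distance of any of lemon, tomato, mug, tub from where it was at the start of the episode above 0.025 m).
It also fails if it takes over 51 s, if anything falls off the work surface, if the arm or the gripper's body presses on something with over 40 N, if the wrist force passes 120 N, or if a joint passes its speed limit or range.

## Robot

A 6-joint arm with a two-finger parallel gripper is mounted at the origin on a cart in front of the work surface, level with it; the furniture and walls round the work are solid. World frame = base frame: x ahead of the robot, y to its left, z up, the work surface at z = 0. Lengths are in mm, angles in rad, forces in N, time in s.
With the tool pointing down it reaches from about 375 to 975 mm from the base axis. Payload 3.8 kg.
Tool frame: the origin (TCP) lies midway between the tips of the shut fingers; the grasp point (between the pads) lies 19 mm behind it; z points along the fingers, y is the line along which they close (so a half turn about z gives the same grasp; the last joint's range is limited). The gripper opens to 88 mm and grips with 3 to 60 N. Pads are 18 mm wide; open, the fingers measure 123 mm over their backs; the gripper's body (75 mm by 187 mm) begins 45 mm behind the grasp point.
Start: joints at [-1.214, 0.264, 1.604, -0, 1.274, -0.037], TCP at [258.992, -623.331, 238.706] pointing down, gripper open.
Joint ranges: [-2.63, 2.63], [-0.94, 2.18], [0.31, 2.57], [-1.31, 4.45], [0, 2.66], [-2.55, 2.55]. Speed limits (rad/s): [2.57, 2.57, 3.14, 3.14, 3.14, 3.14].

## Interface

Orientations are given as a unit quaternion [x, y, z, w].
In Python, from cell import bot gives the robot as it stands.
- The arm moves only by the tool apply_moves, never from a script. Its argument "steps" is a list of rows, each a list of 3 entries, a list of its own where there are three numbers: the finger opening in cm, from 0 to 8.81, then the shift along the tool's x, y, z in cm, then the turn, a rotation vector about the tool's x, y, z in rad. A call has 1 to 5 rows; each row is the pose to reach, as a shift and turn from the pose commanded when the call began, along the tool's axes at that moment; what a row does not reach only later rows make up. A row lasts 1/8 s, in which the tool goes at most 62.5 mm and 10.7 degrees, less where a joint would pass 70% of its speed; a pose out of reach is approached as far as the arm can. A call with a gripper value outside its range is refused whole. The fingers move at their own pace and stop on an object; "force" is the grip in N (left out, the last holds). Time passes only in rows, so rows that repeat a pose let the fingers close. It gives the time, the measured TCP pose, the force, the opening and the grip force at its end, in the units of the state.
- bot.observe(): the state, without advancing time (a new reading comes with each control period).
- bot.camera(name): name is "side" or "top"; returns a dict with "img" (480x640x3 uint8, red, green, blue), "fx", "fy", "cx", "cy" (pixels), "k1" (the pictures are not rectified: a ray, as slopes to the right and down, at radius r is drawn at 1 + k1 r^2 times it, then the intrinsics apply), "R" (3x3) and "t" (3): a world point X has camera coordinates R X + t. Camera axes: x right, y down, z forward; pixel columns grow to the right and rows downward; lengths in mm; the calibration is good to about 2 mm. A picture is of the moment at which its call begins. There is no depth.
- bot.close_job(): hands the job in; it is judged then, once.
The state is a dict: "clock": time; "qpos": joint angles; "joint_vel": joint speeds; "effort": joint torques, N m; "position": TCP position; "orientation": TCP orientation; "contact_force": force on the tool from outside, world axes, zero at the start; "ft_torque": the same for the moment, N m; "finger_gap": finger opening in mm; "grip_force": force on a finger pad.
Only numpy, scipy, OpenCV 4.12 (cv2) and the standard library are available. Lean on these libraries where they do the work, as an engineer would, in place of code of your own. Each camera call takes 0.05 s, during which the arm holds its last target. There are 200 camera calls.

## Working session

There is one attempt and no reset: what is moved stays moved. The work goes in short steps, Python scripts to look and compute and a tool call to move; the robot and the scene stay as the last step left them, time stands still between calls to the robot, and variables do not carry over. Pictures are saved under pics/ and viewed, at most 10 in all, crops included, and the job is handed in when it is done.

Besides the shell and the picture viewer there is one more tool, called by a JSON object that holds its "op" and its "data". apply_moves: Moves the arm, as the interface text tells. Its arguments: {"type":"object","properties":{"steps":{"type":"array","items":{"type":"array"}},"force":{"type":"number"}},"required":["steps"]}

```bash
mkdir -p pics
python3 - <<'E'
from cell import bot
import cv2,numpy as np,pickle
s=bot.observe();print({k:s[k] for k in('clock','position','orientation','finger_gap')})
for n in('side','top'):
    c=bot.camera(n);pickle.dump(c,open(n+'.pkl','wb'));cv2.imwrite(f'pics/{n}0.png',c['img'][:,:,::-1])
    print(n,c['fx'],c['cx'],c['cy'],c['k1'],-np.array(c['R']).T@c['t'])
E
```

```text
{'clock': 0.0, 'position': array([ 258.76706402, -622.67954113,  237.37889689]), 'orientation': array([ 9.80676058e-01,  1.95635553e-01, -1.84988649e-04, -1.07924180e-03]), 'finger_gap': 88.32330383529565}
side 525.8077369323227 317.14650944695825 247.0505749280301 -0.10953608234812715 [364.955125   747.88069442 635.44100483]
top 555.0626816376356 320.46799986878074 246.1977041901938 0.005066843230123134 [ 443.03100035 -116.1506269  1360.72447717]
```

View pics/side0.png

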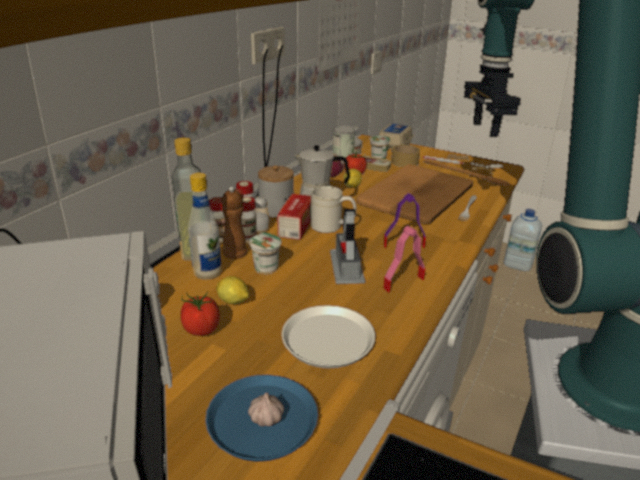

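View pics/top0.png

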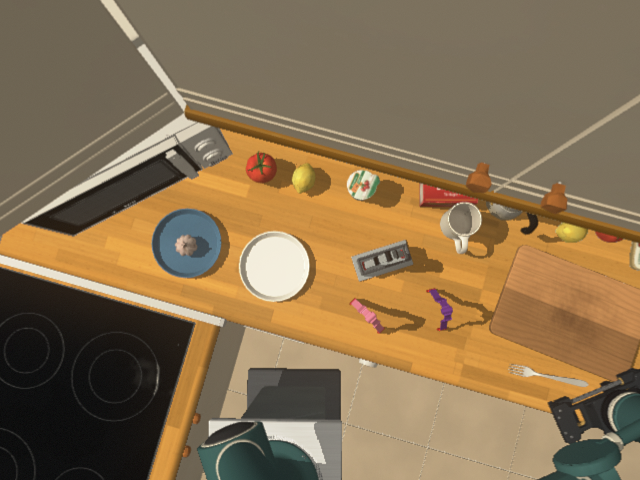

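The real tongs stand in the grey holder: top (383,260), side (348,240). The candidates I reject are the pink tongs (top (367,316), side (405,258)) and the purple tongs (top (440,308), side (405,220)). The garlic is at top (186,244), the dish at (187,243) and the plate at (275,266). Next I'll take a close crop and measure.

```bash
cat > h.py <<'E'
import numpy as np,cv2,pickle
from scipy.spatial.transform import Rotation as Ro
def K(c): return np.array([[c['fx'],0,c['cx']],[0,c['fy'],c['cy']],[0,0,1.]]),np.array([c['k1'],0,0,0.])
def ray(c,p):
    # forward model xd=x(1+k1 r^2) = OpenCV k1
    k,d=K(c);u=cv2.undistortPoints(np.array([[p]],float),k,d)[0,0]
    R=np.array(c['R']);o=-R.T@np.array(c['t']);v=R.T@np.array([u[0],u[1],1]);return o,v/np.linalg.norm(v)
def onz(c,p,z):
    o,v=ray(c,p);return o+v*(z-o[2])/v[2]
def proj(c,X):
    k,d=K(c);return cv2.projectPoints(np.array([X],float),cv2.Rodrigues(np.array(c['R']))[0],np.array(c['t'],float),k,d)[0][0,0]
def tri(c1,p1,c2,p2):
    o1,a=ray(c1,p1);o2,b=ray(c2,p2);s=np.linalg.lstsq(np.c_[a,-b],o2-o1,rcond=None)[0]
    A,B=o1+s[0]*a,o2+s[1]*b;return (A+B)/2,np.linalg.norm(A-B)
E
python3 - <<'E'
from h import *
T=pickle.load(open('top.pkl','rb'));S=pickle.load(open('side.pkl','rb'))
im=T['img'];hsv=cv2.cvtColor(im,cv2.COLOR_RGB2HSV)
def blob(m,x0,y0,x1,y1):
    k=np.zeros_like(m);k[y0:y1,x0:x1]=m[y0:y1,x0:x1]
    cs=cv2.findContours(k,cv2.RETR_EXTERNAL,cv2.CHAIN_APPROX_NONE)[0];return max(cs,key=cv2.contourArea)
b=blob(cv2.inRange(hsv,(95,90,30),(120,255,255)),140,195,235,290)
w=blob(cv2.inRange(hsv,(0,0,120),(179,80,255)),230,220,320,310)
for n,c in(('dish',b),('plate',w)):
    e=cv2.fitEllipse(cv2.convexHull(c));print(n,e,onz(T,e[0],18).round(1), 'diam mm',np.mean(e[1])*1342/T['fx'])
g=blob(cv2.inRange(hsv,(0,0,60),(30,110,255))|cv2.inRange(hsv,(140,0,60),(179,110,255)),165,220,212,268)
m=cv2.moments(g);gc=(m['m10']/m['m00'],m['m01']/m['m00']);print('garlic',cv2.contourArea(g),gc,onz(T,gc,25).round(1))
h=blob(cv2.inRange(hsv,(0,0,40),(179,70,255)),335,225,425,295)
r=cv2.minAreaRect(h);print('holder',r);bp=cv2.boxPoints(r);print(bp.round(1).tolist())
a=cv2.resize(im[225:300,335:430],None,fx=6,fy=6,interpolation=cv2.INTER_CUBIC)[:450,:]
d=cv2.resize(S['img'][195:295,310:385],(337,450),interpolation=cv2.INTER_CUBIC)
a=a[:,:460];cv2.imwrite('pics/crop1.png',np.hstack([a,d])[:,:,::-1])
E
```

```text
Traceback (most recent call last):
ValueError: max() iterable argument is empty
```

```bash
python3 - <<'E'
from h import *
T=pickle.load(open('top.pkl','rb'))
im=np.ascontiguousarray(T['img']);print(im.dtype,im.shape)
hsv=cv2.cvtColor(im,cv2.COLOR_RGB2HSV)
for p in((165,255),(275,266),(186,244),(362,266),(395,250),(300,225)):print(p,im[p[1],p[0]],hsv[p[1],p[0]])
E
cat > m.py <<'E'
from h import *
T=pickle.load(open('top.pkl','rb'));S=pickle.load(open('side.pkl','rb'))
im=np.ascontiguousarray(T['img']);hsv=cv2.cvtColor(im,cv2.COLOR_RGB2HSV)
a=cv2.resize(im[225:300,335:412],(460,450),interpolation=cv2.INTER_CUBIC)
d=cv2.resize(S['img'][195:295,310:385],(337,450),interpolation=cv2.INTER_CUBIC)
cv2.imwrite('pics/crop1.png',np.hstack([a,d])[:,:,::-1])
def blob(m,x0,y0,x1,y1):
    k=np.zeros_like(m);k[y0:y1,x0:x1]=m[y0:y1,x0:x1]
    cs=cv2.findContours(k,cv2.RETR_EXTERNAL,cv2.CHAIN_APPROX_NONE)[0];return max(cs,key=cv2.contourArea)
R,G,B=[im[:,:,i].astype(int) for i in range(3)]
u=lambda x:(x*255).astype(np.uint8)
for n,c in(('dish',blob(u(B>R+25),140,195,235,290)),('plate',blob(u((B>R*.6)&(R>70)),230,220,320,310))):
    e=cv2.fitEllipse(cv2.convexHull(c));print(n,e,onz(T,e[0],18).round(1),'diam',np.mean(e[1])*1342/T['fx'])
g=blob(u((R>B)&(R>70)),165,220,212,268)
m=cv2.moments(g);gc=(m['m10']/m['m00'],m['m01']/m['m00']);print('garlic',cv2.contourArea(g),gc,onz(T,gc,25).round(1))
r=cv2.minAreaRect(blob(u((B>R*.75)&(R>35)),335,225,425,295));print('holder',r);print(cv2.boxPoints(r).round(1).tolist())
E
python3 m.py
```

```text
uint8 (480, 640, 3)
(165, 255) [ 94 121 135] [100  77 135]
(275, 266) [243 238 221] [ 23  23 243]
(186, 244) [102  89  75] [ 16  68 102]
(362, 266) [106  97  88] [ 15  43 106]
(395, 250) [72 63 56] [13 57 72]
(300, 225) [208 146  68] [ 17 172 208]
dish ((189.2323760986328, 242.52828979492188), (61.08369827270508, 68.35420989990234), 1.5980017185211182) [574.1 219.3  18. ] diam 156.47392494046315
plate ((273.9554443359375, 265.9100341796875), (70.43807220458984, 71.02363586425781), 42.51325225830078) [519.7  11.6  18. ] diam 171.0091657290778
garlic 331.0 (185.7628398791541, 244.97432024169186) [567.4 225.8  25. ]
holder ((381.79742431640625, 260.2986755371094), (25.41775894165039, 56.51093673706055), 72.29956817626953)
[[351.0, 256.79998779296875], [404.8999938964844, 239.60000610351562], [412.6000061035156, 263.79998779296875], [358.70001220703125, 281.0]]
```

View pics/crop1.png

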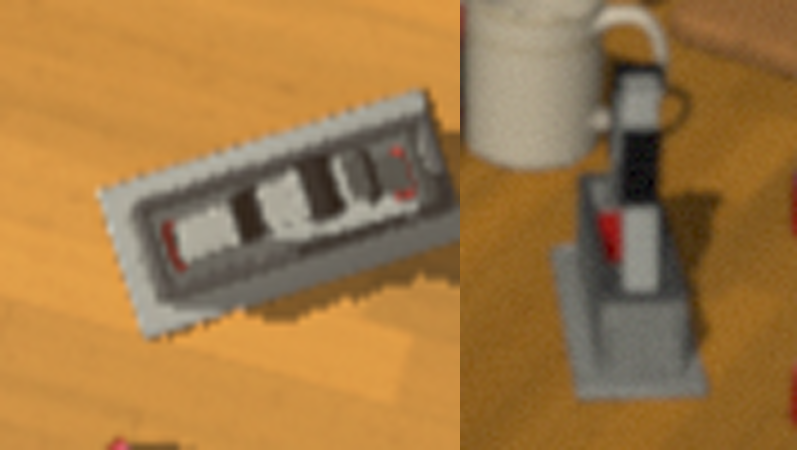

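The left crop shows the true tongs in the grey holder: grip plates at about top px (377,261) and (389,256), red tips at (364,266) and (402,253). The right crop (side view) shows steel arms, black plates and a red tip in the holder. The choice is confirmed.

```bash
cat >> h.py <<'E'
def need(st,tcp,yaw):  # tool down with tool y along heading yaw; best of two half turns
    q=Ro.from_quat(st['orientation']);out=[]
    for a in(yaw,yaw+np.pi):
        y=np.array([np.cos(a),np.sin(a),0]);z=np.array([0,0,-1.]);D=Ro.from_matrix(np.c_[np.cross(y,z),y,z])
        out.append((q.inv()*D).as_rotvec())
    return q.inv().apply(np.array(tcp)-st['position'])/10,[o.round(3) for o in out]
E
python3 - <<'E'
from h import *
from cell import bot
T=pickle.load(open('top.pkl','rb'));S=pickle.load(open('side.pkl','rb'))
P=lambda p,z:onz(T,p,z)
g1,g2=P((376.9,260.8),110),P((388.6,256.2),110);print('plates',g1,g2,(g1+g2)/2,np.linalg.norm(g1-g2))
t1,t2=P((364,265.8),38),P((402.3,253.3),38);print('tips',(t1+t2)/2,np.linalg.norm(t1-t2))
c=[P(p,3) for p in([351.0,256.8],[404.9,239.6],[412.6,263.8],[358.7,281.0])];v=c[0]-c[1];print('foot',np.mean(c,0),v,'yaw',np.arctan2(v[1],v[0]),'tipyaw',np.arctan2(*(t1-t2)[1::-1]))
# garlic & tongs top in side view
si=np.ascontiguousarray(S['img']).astype(int);sub=si[388:430,242:292];m=(sub[...,0]>sub[...,2]).astype(np.uint8)
n,l,st,ce=cv2.connectedComponentsWithStats(m);i=1+st[1:,4].argmax();sc=ce[i]+[242,388];print('side garlic',st[i],sc)
print('tri',tri(T,(185.8,245),S,sc))
print('tongs top barrel in side (350,211): yields', tri(T,(382.7,258.3),S,(350,211)))
# dish by white/blue extents
im=np.ascontiguousarray(T['img']).astype(int);m=(im[...,2]>im[...,0]+5).astype(np.uint8);k=np.zeros_like(m);k[200:290,145:232]=m[200:290,145:232]
k=cv2.morphologyEx(k,cv2.MORPH_OPEN,np.ones((3,3)))
e=cv2.fitEllipse(cv2.convexHull(max(cv2.findContours(k,0,1)[0],key=cv2.contourArea)));print('dish',e,P(e[0],18))
s=bot.observe();print(s['qpos'],[*need(s,[*(np.mean(c,0)[:2]),200],np.arctan2(v[1],v[0]))])
E
```

```text
plates [ 528.82792612 -229.30804169  110.        ] [ 539.55340025 -255.64073827  110.        ] [ 534.19066319 -242.47438998  110.        ] 28.43319721997292
tips [ 536.94856658 -250.73095539   38.        ] 96.28971700599591
foot [ 537.62521754 -251.00245385    3.        ] [-43.96549438 131.93356304   0.        ] yaw 1.8924625638999701 tipyaw 1.8986287235006234
side garlic [  6   5  36  33 871] [265.63375431 409.9804822 ]
tri (array([566.73389893, 224.23771731,  30.72931393]), np.float64(0.13070340639900735))
tongs top barrel in side (350,211): yields (array([ 532.52750267, -238.08528818,  151.12752959]), np.float64(1.8129103305279242))
dish ((186.17478942871094, 242.74021911621094), (67.81071472167969, 69.31224822998047), 57.9640007019043) [573.52337393 226.7944107   18.        ]
[-1.21390436e+00  2.64678801e-01  1.60518250e+00  4.37392525e-06
  1.27375460e+00 -3.69217080e-02] [array([ 40.01467748, -23.62070538,   3.80507233]), [array([ 0.000e+00, -3.000e-03, -3.069e+00]), array([-0.002, -0.   ,  0.072])]]
```

{"op": "apply_moves", "data": {"steps": [[8.8,[5,-3,0.5],[0,0,0.01]],[8.8,[10,-6,1],[0,0,0.02]],[8.8,[15,-9,1.5],[0,0,0.03]],[8.8,[20,-12,2],[0,0,0.04]],[8.8,[25,-14.8,2.4],[0,0,0.05]]], "force": 40}}

```text
clock: 0.72
position: [433.6, -388.8, 214.0]
orientation: [0.985, 0.171, -0.0, -0.0]
contact_force: [0.6, 0.6, -0.4]
finger_gap: 88.0
grip_force: 0.0
```

{"op": "apply_moves", "data": {"steps": [[8.8,[5,-3,0.5],[0,0,0.01]],[8.8,[10,-6,1],[0,0,0.02]],[8.8,[15,-8.8,1.4],[0,0,0.022]],[8.8,[15,-8.8,1.4],[0,0,0.022]],[8.8,[15,-8.8,1.4],[0,0,0.022]]]}}

```text
clock: 1.35
position: [544.2, -257.3, 200.2]
orientation: [0.987, 0.161, -0.001, -0.0]
contact_force: [-0.1, -0.4, -0.5]
finger_gap: 88.0
grip_force: 0.0
```

```bash
cat > n.py <<'E'
import sys
from h import *
from cell import bot
s=bot.observe();print('t',s['clock'],s['position'].round(1),s['qpos'].round(2),'gap',s['finger_gap'],'F',s['contact_force'].round(1),s['grip_force'])
if len(sys.argv)>4: print(*need(s,[float(a) for a in sys.argv[1:4]],float(sys.argv[4])))
E
python3 n.py 537.3 -250.9 87 1.895
python3 - <<'E'
from h import *
from cell import bot
out=[]
for n,(x,y) in(('top',(320,180)),('side',(270,130))):
    c=bot.camera(n);pickle.dump(c,open(n+'1.pkl','wb'));out.append(cv2.resize(c['img'][y:y+150,x:x+130],None,fx=3,fy=3,interpolation=2))
cv2.imwrite('pics/c2.png',np.hstack(out)[:,:,::-1])
E
```

```text
t 1.35 [ 544.2 -257.3  200.2] [-0.48  0.15  1.81 -0.    1.18  0.77] gap 87.9956882799072 F [-0.1 -0.4 -0.5] 0.0
[-0.43375469 -0.82174701 11.32305739] [array([2.00e-03, 0.00e+00, 3.14e+00]), array([-0.   ,  0.001, -0.001])]
```

View pics/c2.png

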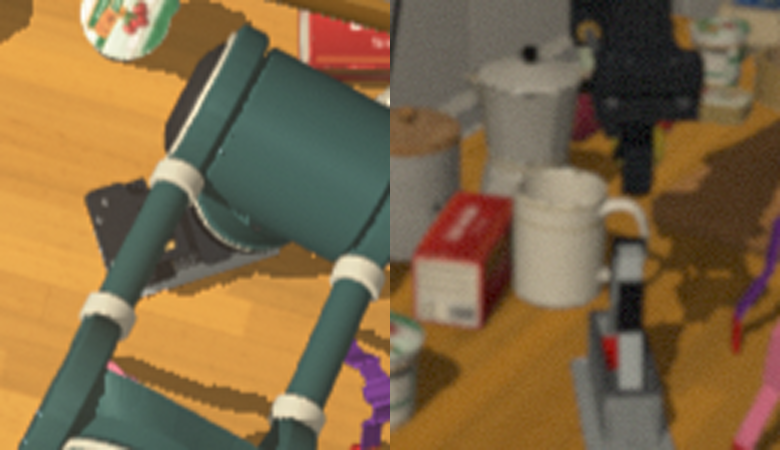

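The side view shows the fingers, pointing down, at about (352,187), nearly above the tongs' top at (349,211). I'll align sideways while checking the expected projection.

{"op": "apply_moves", "data": {"steps": [[8.8,[-0.4,-0.8,1],[0,0,0]],[8.8,[-0.4,-0.8,3],[0,0,0]],[8.8,[-0.4,-0.8,4],[0,0,0]],[8.8,[-0.4,-0.8,4],[0,0,0]]]}}

```text
clock: 1.95
position: [537.0, -250.6, 158.6]
orientation: [0.987, 0.16, -0.001, -0.001]
contact_force: [0.6, 0.3, 0.4]
finger_gap: 87.8
grip_force: 0.0
```

```bash
python3 n.py 537.3 -250.9 87 1.895
python3 - <<'E'
from h import *
from cell import bot
S=bot.camera('side')
for z in(62,102,139):print(z,proj(S,[537.3,-250.9,z]))
y=np.array([np.cos(1.895),np.sin(1.895),0])
print('near tip',proj(S,np.array([537.3,-250.9,50])+47*y))
p=bot.observe()['position'];print('tcp',proj(S,p),'near finger',proj(S,p+52*y),proj(S,p+52*y+[0,0,60]))
cv2.imwrite('pics/c3.png',cv2.resize(S['img'][160:300,300:420],None,fx=4,fy=4,interpolation=2)[:,:,::-1])
E
```

```text
t 1.95 [ 537.  -250.6  158.6] [-0.48  0.17  1.87 -0.    1.11  0.77] gap 87.84956925911298 F [0.6 0.3 0.4] 0.0
[0.03447909 0.05137247 7.16239127] [array([0.004, 0.004, 3.139]), array([-0.002,  0.002, -0.003])]
62 [347.50627931 244.63058254]
102 [348.32900901 228.63982368]
139 [349.10967714 213.3546402 ]
near tip [350.04592366 260.30558888]
tcp [349.33100509 204.56037228] near finger [352.67750841 215.48555708] [354.15298981 188.34267241]
```

View pics/c3.png

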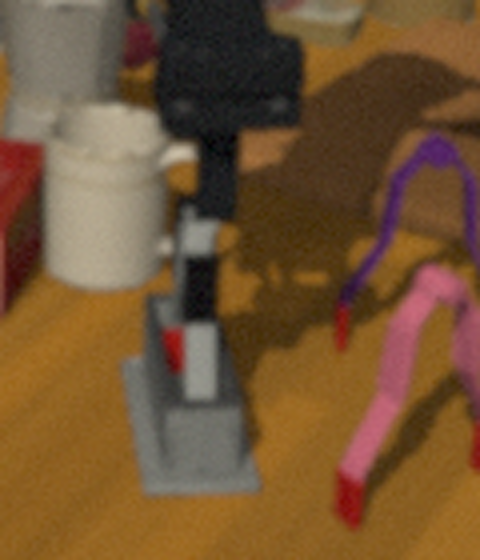

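The fingertip at (354,214) and tongs arm at (350,232) both match the predictions within 1–2 px, so I'll descend, squeeze to 48 mm and lift.

{"op": "apply_moves", "data": {"steps": [[8.8,[0,0,2],[0,0,0]],[8.8,[0,0,4],[0,0,0]],[8.8,[0,0,6],[0,0,0]],[8.8,[0,0,7.1],[0,0,0]],[7,[0,0,7.1],[0,0,0]]], "force": 40}}

```text
clock: 2.62
position: [537.3, -250.5, 88.0]
orientation: [0.987, 0.16, -0.001, -0.001]
contact_force: [-0.2, -0.1, -0.9]
finger_gap: 80.1
grip_force: 0.0
```

{"op": "apply_moves", "data": {"steps": [[6,[0,0,0],[0,0,0]],[5.5,[0,0,0],[0,0,0]],[5.0,[0,0,0],[0,0,0]],[4.8,[0,0,0],[0,0,0]],[4.8,[0,0,0],[0,0,0]]]}}

```text
clock: 3.25
position: [539.7, -251.7, 91.8]
orientation: [0.987, 0.16, 0.001, 0.001]
contact_force: [0.1, 0.5, 5.2]
finger_gap: 48.6
grip_force: 10.0
```

{"op": "apply_moves", "data": {"steps": [[4.8,[0,0,0],[0,0,0]],[4.8,[0,0,0],[0,0,0]],[4.8,[0,0,0],[0,0,0]]]}}

```text
clock: 3.62
position: [539.7, -251.7, 91.8]
orientation: [0.987, 0.16, 0.001, 0.001]
contact_force: [-0.3, -1.6, 4.9]
finger_gap: 48.4
grip_force: 10.1
```

{"op": "apply_moves", "data": {"steps": [[4.8,[0,0,-1],[0,0,0]],[4.8,[0,0,-3],[0,0,0]],[4.8,[0,0,-5],[0,0,0]],[4.8,[0,0,-7],[0,0,0]],[4.8,[0,0,-9],[0,0,0]]]}}

```text
clock: 4.25
position: [538.6, -251.1, 181.7]
orientation: [0.987, 0.16, 0.0, 0.0]
contact_force: [-0.4, 0.2, -0.8]
finger_gap: 48.2
grip_force: 3.9
```

{"op": "apply_moves", "data": {"steps": [[4.8,[0,0,-1],[0,0,0]],[4.8,[0,0,-2],[0,0,0]],[4.8,[0,0,-2],[0,0,0]],[4.8,[0,0,-2],[0,0,0]]]}}

```text
clock: 4.75
position: [537.8, -250.8, 198.9]
orientation: [0.987, 0.16, -0.001, -0.0]
contact_force: [-0.1, -0.3, -1.3]
finger_gap: 48.1
grip_force: 3.9
```

```bash
python3 n.py 566.7 224.2 190 1.895
python3 - <<'E'
from h import *
from cell import bot
S=bot.camera('side');pickle.dump(S,open('side2.pkl','wb'))
cv2.imwrite('pics/c4.png',cv2.resize(S['img'][130:290,290:420],None,fx=3.6,fy=3.6,interpolation=2)[:,:,::-1])
E
```

```text
t 4.75 [ 537.8 -250.8  198.9] [-0.48  0.14  1.83 -0.    1.18  0.77] gap 48.06800050772353 F [-0.1 -0.3 -1.3] 3.9223426580429077
[ 17.76211347 -44.1483563    0.91619007] [array([2.000e-03, 1.000e-03, 3.139e+00]), array([-0.001,  0.001, -0.002])]
```

View pics/c4.png

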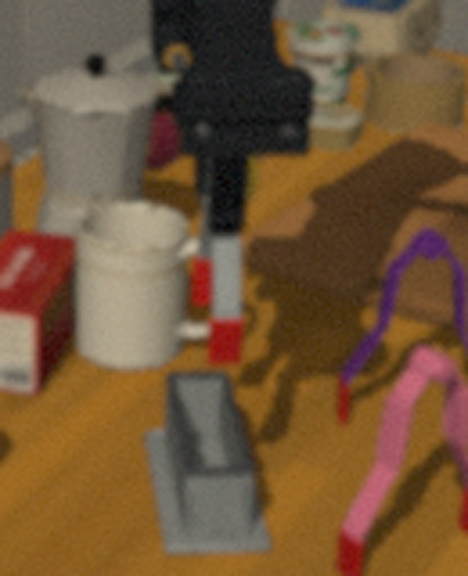

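The tongs are held and clear of the holder, with the near tip's lower end at about (352,230). I'll carry them to above the garlic.

{"op": "apply_moves", "data": {"steps": [[4.8,[1,-2.5,0],[0,0,0]],[4.8,[3,-7.5,0],[0,0,0]],[4.8,[5,-12.5,0],[0,0,0]],[4.8,[7,-17.5,0],[0,0,0]],[4.8,[9,-22.5,0],[0,0,0]]]}}

```text
clock: 5.42
position: [552.0, -7.5, 198.9]
orientation: [0.987, 0.16, -0.001, -0.0]
contact_force: [0.2, 0.6, -1.6]
finger_gap: 47.9
grip_force: 3.9
```

{"op": "apply_moves", "data": {"steps": [[4.8,[2,-5,0.1],[0,0,0]],[4.8,[4,-10,0.2],[0,0,0]],[4.8,[6,-15,0.4],[0,0,0]],[4.8,[8,-19.6,0.6],[0,0,0]],[4.8,[8.8,-21.6,0.8],[0,0,0]]]}}

```text
clock: 6.05
position: [567.2, 226.0, 190.8]
orientation: [0.987, 0.161, -0.001, 0.0]
contact_force: [0.0, -0.5, -1.5]
finger_gap: 48.0
grip_force: 3.9
```

{"op": "apply_moves", "data": {"steps": [[4.8,[0,0,0],[0,0,0]],[4.8,[0,0,0],[0,0,0]],[4.8,[0,0,0],[0,0,0]]]}}

```text
clock: 6.42
position: [567.8, 222.0, 191.8]
orientation: [0.987, 0.159, -0.0, 0.0]
contact_force: [0.2, -0.0, -0.5]
finger_gap: 47.9
grip_force: 3.9
```

```bash
python3 n.py 566.7 224.2 93 1.895
python3 - <<'E'
from h import *
from cell import bot
S=bot.camera('side');pickle.dump(S,open('side3.pkl','wb'))
x0,y0=180,260
im=np.ascontiguousarray(S['img']);R,G,B=[im[...,i].astype(int) for i in range(3)]
m=((R>70)&(G<R*.4)&(B<R*.4)).astype(np.uint8);m[:,:215]=0;m[:280]=0;m[:,330:]=0
n,l,st,ce=cv2.connectedComponentsWithStats(m)
print([(st[i].tolist(),ce[i].round(1)) for i in range(1,n) if st[i,4]>15])
p=bot.observe()['position'];y=np.array([np.cos(1.895),np.sin(1.895),0])
for d in(41,-41):
  for z in(-68,-85):print(d,z,proj(S,p+d*y+[0,0,z]))
cv2.imwrite('pics/c5.png',cv2.resize(im[240:460,190:340],None,fx=2.7,fy=2.7,interpolation=2)[:,:,::-1])
E
```

```text
t 6.425 [567.8 222.  191.8] [ 0.33  0.18  1.8  -0.    1.17  1.58] gap 47.93320636115782 F [ 0.2 -0.  -0.5] 3.9220623672008514
[-0.03462103 -0.24514737  9.8751531 ] [array([ 0.000e+00, -1.000e-03,  3.137e+00]), array([ 0.   ,  0.   , -0.004])]
[([215, 304, 4, 24, 68], array([216.1, 315.3])), ([269, 336, 3, 16, 27], array([270.2, 343.9])), ([257, 375, 14, 15, 188], array([263.9, 382.3]))]
41 -68 [262.61840432 383.51975978]
41 -85 [263.12101664 392.53109867]
-41 -68 [263.10928937 343.94410048]
-41 -85 [263.54721278 352.66853744]
```

View pics/c5.png

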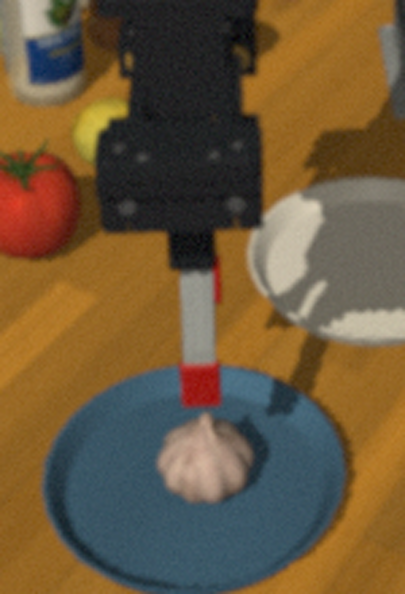

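The near tip is at (264,382), against a predicted (262.6,383.5), so the tongs hang straight. The garlic is directly below at (266,410). I'll descend with a small correction.

{"op": "apply_moves", "data": {"steps": [[4.8,[0.1,-0.2,1],[0,0,0]],[4.8,[0.1,-0.2,3],[0,0,0]],[4.8,[0.1,-0.2,5],[0,0,0]],[4.8,[0.1,-0.2,5.6],[0,0,0]],[4.8,[0.1,-0.2,5.6],[0,0,0]]]}}

```text
clock: 7.1
position: [567.3, 225.7, 134.4]
orientation: [0.987, 0.16, -0.001, 0.0]
contact_force: [0.5, 0.1, -0.8]
finger_gap: 48.1
grip_force: 3.9
```

{"op": "apply_moves", "data": {"steps": [[4.8,[0,0,1],[0,0,0]],[4.8,[0,0,2],[0,0,0]],[4.8,[0,0,3],[0,0,0]],[4.8,[0,0,4],[0,0,0]],[4.8,[0,0,4.3],[0,0,0]]]}}

```text
clock: 7.72
position: [567.3, 225.6, 91.4]
orientation: [0.987, 0.16, -0.001, 0.0]
contact_force: [0.0, 0.6, -1.2]
finger_gap: 48.4
grip_force: 3.9
```

{"op": "apply_moves", "data": {"steps": [[4.8,[0,0,0],[0,0,0]],[4.8,[0,0,0],[0,0,0]],[4.8,[0,0,0],[0,0,0]]]}}

```text
clock: 8.1
position: [568.4, 226.0, 93.2]
orientation: [0.987, 0.16, 0.0, -0.0]
contact_force: [-0.3, 0.9, -1.2]
finger_gap: 48.1
grip_force: 3.9
```

```bash
python3 n.py 566.7 224.2 92 1.895
python3 - <<'E'
from h import *
from cell import bot
o=[]
for n,(x,y) in(('side',(200,310)),('top',(130,190))):
    c=bot.camera(n);o.append(cv2.resize(c['img'][y:y+130,x:x+120],None,fx=3.3,fy=3.3,interpolation=2))
cv2.imwrite('pics/c6.png',np.hstack(o)[:,:,::-1])
E
```

```text
t 8.1 [568.4 226.   93.2] [0.34 0.27 1.88 0.   0.99 1.59] gap 48.13933428461899 F [-0.3  0.9 -1.2] 3.9220547676086426
[-0.21777149  0.1193339   0.12401277] [array([-2.000e-03,  0.000e+00,  3.139e+00]), array([-0.   , -0.001, -0.002])]
```

View pics/c6.png

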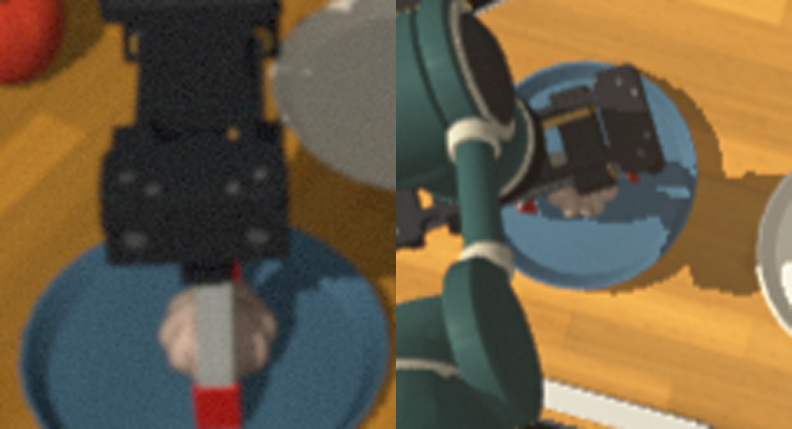

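The garlic sits centred between the tips: in the side crop the bulb spans 160–278 with the arm at 215, and in the top crop the tips are at (527,205) and (632,177). I'll close on it.

{"op": "apply_moves", "data": {"steps": [[4.6,[0,0,0],[0,0,0]],[4.4,[0,0,0],[0,0,0]],[4.2,[0,0,0],[0,0,0]],[4.1,[0,0,0],[0,0,0]],[4.0,[0,0,0],[0,0,0]]], "force": 30}}

```text
clock: 8.82
position: [568.0, 225.8, 92.7]
orientation: [0.987, 0.16, -0.0, 0.0]
contact_force: [-1.0, -0.2, -0.5]
finger_gap: 40.2
grip_force: 9.0
```

{"op": "apply_moves", "data": {"steps": [[3.9,[0,0,0],[0,0,0]],[3.8,[0,0,0],[0,0,0]],[3.7,[0,0,0],[0,0,0]],[3.6,[0,0,0],[0,0,0]],[3.6,[0,0,0],[0,0,0]]]}}

```text
clock: 9.45
position: [568.0, 225.9, 92.7]
orientation: [0.987, 0.16, 0.0, -0.0]
contact_force: [-0.2, -0.1, -0.7]
finger_gap: 38.3
grip_force: 30.0
```

{"op": "apply_moves", "data": {"steps": [[3.6,[0,0,0],[0,0,0]],[3.6,[0,0,0],[0,0,0]],[3.6,[0,0,0],[0,0,0]]]}}

```text
clock: 9.82
position: [568.1, 225.9, 92.8]
orientation: [0.987, 0.16, 0.0, -0.0]
contact_force: [-0.1, -0.8, 0.1]
finger_gap: 38.7
grip_force: 30.0
```

Firmly gripped: it stopped at 38.7 mm with 30 N. Lifting.

{"op": "apply_moves", "data": {"steps": [[3.6,[0,0,-0.5],[0,0,0]],[3.6,[0,0,-1.5],[0,0,0]],[3.6,[0,0,-2.5],[0,0,0]],[3.6,[0,0,-3.5],[0,0,0]],[3.6,[0,0,-4.5],[0,0,0]]]}}

```text
clock: 10.45
position: [568.2, 226.0, 138.8]
orientation: [0.987, 0.16, 0.0, -0.0]
contact_force: [-1.1, 1.2, 0.4]
finger_gap: 38.3
grip_force: 30.0
```

{"op": "apply_moves", "data": {"steps": [[3.6,[0,0,-1.5],[0,0,0]],[3.6,[0,0,-3],[0,0,0]],[3.6,[0,0,-4.5],[0,0,0]],[3.6,[0,0,-5.5],[0,0,0]],[3.6,[0,0,-5.5],[0,0,0]]]}}

```text
clock: 11.08
position: [568.7, 226.1, 194.1]
orientation: [0.987, 0.16, 0.001, -0.0]
contact_force: [-0.3, -0.2, -2.0]
finger_gap: 38.7
grip_force: 30.0
```

```bash
python3 n.py 519.7 11.6 193 1.895
python3 - <<'E'
from h import *
from cell import bot
S=bot.camera('side')
cv2.imwrite('pics/c7.png',cv2.resize(S['img'][240:460,190:380],None,fx=2.7,fy=2.7,interpolation=2)[:,:,::-1])
E
```

```text
t 11.075 [568.7 226.1 194.1] [0.34 0.18 1.79 0.   1.17 1.59] gap 38.69068135318802 F [-0.3 -0.2 -2. ] 29.999806098639965
[-11.43649583  18.79914361   0.08017898] [array([-0.004,  0.   ,  3.139]), array([-0.   , -0.002, -0.002])]
```

View pics/c7.png

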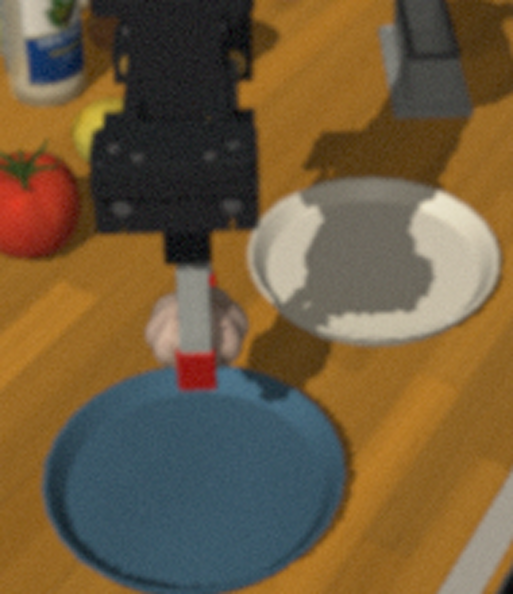

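The garlic hangs in the tongs above the dish, at about side px (262,361). Carrying it to the plate.

{"op": "apply_moves", "data": {"steps": [[3.6,[-1,1.6,0],[0,0,0]],[3.6,[-3,5,0],[0,0,0]],[3.6,[-5.4,8.9,0],[0,0,0]],[3.6,[-7.8,12.8,0],[0,0,0]],[3.6,[-9.8,16.2,0],[0,0,0]]]}}

```text
clock: 11.75
position: [524.5, 38.7, 191.7]
orientation: [0.987, 0.16, -0.001, 0.0]
contact_force: [0.7, 0.3, -0.8]
finger_gap: 38.3
grip_force: 30.0
```

{"op": "apply_moves", "data": {"steps": [[3.6,[-1.2,1.9,0],[0,0,0]],[3.6,[-1.6,2.6,0],[0,0,0]],[3.6,[-1.6,2.6,0],[0,0,0]],[3.6,[-1.6,2.6,0],[0,0,0]],[3.6,[-1.6,2.6,0],[0,0,0]]]}}

```text
clock: 12.38
position: [519.5, 12.2, 192.6]
orientation: [0.987, 0.161, -0.0, -0.0]
contact_force: [-0.2, -0.6, -1.1]
finger_gap: 38.5
grip_force: 30.0
```

{"op": "apply_moves", "data": {"steps": [[3.6,[0,0,0],[0,0,0]],[3.6,[0,0,0],[0,0,0]],[3.6,[0,0,0],[0,0,0]],[3.6,[0,0,0],[0,0,0]],[3.6,[0,0,0],[0,0,0]]]}}

```text
clock: 13.0
position: [519.3, 11.4, 192.7]
orientation: [0.987, 0.16, 0.0, -0.0]
contact_force: [0.0, -0.0, -1.7]
finger_gap: 38.7
grip_force: 30.0
```

```bash
python3 n.py 519.7 11.6 193 1.895
python3 - <<'E'
from h import *
from cell import bot
S=bot.camera('side')
cv2.imwrite('pics/c8.png',cv2.resize(S['img'][180:460,190:430],None,fx=2.1,fy=2.1,interpolation=2)[:,:,::-1])
E
```

```text
t 13.0 [519.3  11.4 192.7] [-0.03  0.    1.98  0.    1.15  1.22] gap 38.73558554100028 F [ 0.  -0.  -1.7] 29.999733231961727
[ 0.03997975 -0.00383569 -0.02829626] [array([-0.   ,  0.   ,  3.139]), array([-0.   , -0.   , -0.002])]
```

View pics/c8.png

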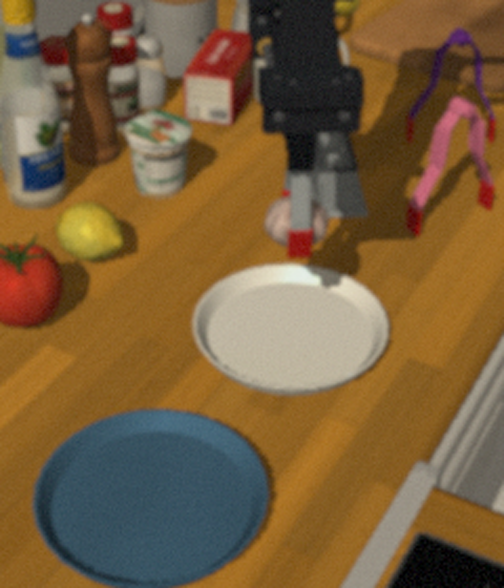

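The garlic hangs steady in the closed tongs over the plate, at about side px (331,285). The bystanders haven't moved.

```bash
python3 -c "
from cell import bot
print(bot.close_job())"
```

```text
the job is handed in; nothing more can be done
None
```

I handed the job in at about 13 s with the garlic held in the tongs about 10 cm above the middle of the plate and the bystanders where they were; the simulator returned no verdict.

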